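Close the bench steriliser and hold its guarded lever

TASK

Run the small bench steriliser: first swing its hinged upper shell down until it is fully seated on the lower shell, edge to edge. Then flip the safety catch that blocks the lever all the way over to the outside, and only after that pull the lever all the way towards the front until it stops. It is a hold-to-run lever that springs back, so finish while still holding it fully pulled, with the shell shut and the catch flipped over, and leave the things standing around the machine where they are.

Things in the scene. Friction and masses are not known exactly. Their poses are not given: they have to be found in the camera images.
- steriliser: White-grey machine fixed to the bench, base plate 150 (x) x 350 (y) x 12 mm. Origin: centre of its underside; x to its back, y to its left, z up; front (-x) faces the robot within 0.3 rad. Lengths below are in this frame, mm. Left: chamber 130 x 200, centred y=+60, forceps loose inside below the rim. Right: lever at y=-115 between cheeks 52 high; catch at y=-155 on two posts 84 high (x=+3, -24).
- shell (a joint): Upper shell angle (rad): 0 = seated on the lower shell, edge to edge; starts 0.6 to 1.1 open. Hinge line along y at the back (point shell_hinge). Stiff hinge: the shell stays where it is left and has to be pushed all the way down, about 1 to 3 N at its front.
- shell_hinge (a point): Hinge line of the upper shell, at the middle of the chamber: x = +68, y = +60, z = 52 mm (the height of the rim).
- shell_press (a point): Point on the outer (top) face of the upper shell, on its middle line, 105 mm from the hinge line towards the free front edge (at 133 mm; a lip goes on to 144 mm), 28 mm above the shell's rim plane; 80 mm above the bench when seated. Push here, square to the face. Its frame turns with the shell; z is the face's outward normal.
- catch (a joint): Safety catch angle (rad) about its shaft (along x, y=-155, z=75): 0 = steel bar lies across the front of the lever and blocks it, black paddle upright; grows as the paddle is pushed outwards (-y) and down, which swings the bar up, out of the way; stop at 1.65, paddle flat outwards. Starts 0 to 0.12. Stays where left (friction, 1.5 N at the paddle). Lever free from about 1.0.
- catch_paddle (a point): Point on the inner (+y) face of the catch's black paddle, 28 mm from the shaft axis: at angle 0 it is at x = -45, y = -152, z = 103 mm. The paddle is 22 mm wide along x, 6 mm thick and 40 mm long from the shaft axis (top at z = 115 mm).
- lever (a joint): Lever angle (rad): 0 = at rest, leaning 0.25 rad to the back; 0.75 = pulled fully to the front (-x), a firm stop. A spring pulls it back: about 3 N at the grip at rest, 9 N when fully pulled. With the catch at 0 it moves only about 0.1 rad.
- lever_pivot (a point): Pivot of the lever, hinge axis along y: x = +20, y = -115, z = 30 mm.
- lever_grip (a point): The lever's black T-grip: a round bar 18 mm thick and 50 mm long along y, on top of the steel stem (10 x 12 mm). This point: the bar's centre, 120 mm from the pivot: at rest x = +50, z = 146 mm, fully pulled x = -38, z = 135 mm.
- tape_roll: Bystander: roll of cream plaster tape, 66 mm across, 25 mm high, lying in front of the chamber. Origin: centre of its underside.
- wooden_stamp: Bystander: wooden hand stamp, 27 x 54 x 75 mm, standing to the left of the machine. Origin: centre of its underside.
- small_bottle: Bystander: small white-capped bottle, 48 mm across, 88 mm high, standing to the right of the machine, at least 85 mm outside the catch. Origin: centre of its underside.

How it is judged:
By the outcome, as a careful person would: the job done as asked, in the order asked, and still so for the second after the job is handed in, while the arm keeps its last pose, push and grip.
It also fails if it takes over 54 s, if anything falls off the work surface, if the arm or the gripper's body presses on something with over 40 N, if the wrist force passes 120 N, or if a joint passes its speed limit or range.

ROBOT

A 6-joint arm with a two-finger parallel gripper is mounted at the origin on a cart in front of the work surface, level with it; the furniture and walls round the work are solid. World frame = base frame: x ahead of the robot, y to its left, z up, the work surface at z = 0. Lengths are in m, angles in rad, forces in N, time in s.
With the tool pointing down it reaches from about 0.25 to 0.725 m from the base axis. Payload 4 kg.
Tool frame: the origin (TCP) lies midway between the tips of the shut fingers; the grasp point (between the pads) lies 19 mm behind it; z points along the fingers, y is the line along which they close (so a half turn about z gives the same grasp; the last joint's range is limited). The gripper opens to 85 mm and grips with 20 to 120 N. Pads are 22 mm wide; open, the fingers measure 114 mm over their backs; the gripper's body (76 mm by 85 mm) begins 54 mm behind the grasp point. The pads swing forward as they close: fully open they stand 13 mm farther back than shut.
Start: joints at [-1.209, 0.241, 0.005, 1.335, 0, 1.571], TCP at [0.177, -0.468, 0.231] pointing down, gripper open.
Joint ranges: [-2.72, 2.72], [-1.05, 1.87], [-1.09, 1.28], [-1.99, 2.15], [-1.42, 1.44], [-3.14, 3.14]. Speed limits (rad/s): [2.79, 2.79, 3.14, 3.14, 3.14, 3.14].

INTERFACE

Orientations are given as a unit quaternion [x, y, z, w].
In Python, from workcell import get_obs, camera, job_done, silhouettes gives the robot as it stands. The module is installed in compiled form; this text tells all that it offers.
- The arm moves only by the tool drive_tool, never from a script. Its argument "increments" is a list of rows, each a list of 3 entries, a list of its own where there are three numbers: the shift along the world's x, y, z in mm, then the turn, a rotation vector about the world's x, y, z in degrees, then the opening, from 0 (shut) to 1 (fully open). A call has 1 to 8 rows; each row shifts and turns the commanded pose from where the row before left it; what a row does not reach is not made up. A row lasts 1/12 s, in which the tool goes at most 41.7 mm and 7.16 degrees, less where a joint would pass 70% of its speed; a pose out of reach is approached as far as the arm can. A call is refused whole if a number of a shift passes 41.7 or a number of a turn 7.16, either way. A call with a gripper value outside its range is refused whole. The fingers move at their own pace and stop on an object; the grip force is fixed at half the most. Time passes only in rows, so rows that do not move let the fingers close. It gives the time, the measured TCP pose, the force, the opening and the grip force at its end, in the units of the state.
- get_obs(): the state, without advancing time (a new reading comes with each control period).
- camera(name): name is "side" or "top" or "wrist"; returns a dict with "image" (400x640x3 uint8, red, green, blue), "K" (3x3 intrinsics, pixels), "view" (4x4, takes a point from world to camera coordinates). Camera axes: x right, y down, z forward; pixel columns grow to the right and rows downward; lengths in m; the calibration is good to about 2 mm. A picture is of the moment at which its call begins. There is no depth.
- job_done(): hands the job in; it is judged then, once.
Trained networks look in a picture, given as the dict that the camera call returned (one of the last four; its "shot" number tells which), for a name from the list of things; names that differ only in an ending like _2 or _b are one class to them, and where a whole thing is asked for, a point or a joint stands for the part that bears it (a point fixed in the world has none). Each returns a list of dicts, best first, with "conf" (0 to 1); they miss things now and then, are a little off and sometimes report something else, mostly with a low value. They report only what shows in the picture. A call takes as long as a camera call.
- silhouettes(query, picture): "region" (400x640 bool, what is visible of it) and "bbox" ([left, top, right, bottom] in pixels, round what is visible of it).
The state is a dict: "clock": time; "joint_pos": joint angles; "joint_vel": joint speeds; "tau": joint torques, N m; "eef_pos": TCP position; "tool_rot": TCP orientation; "ft_force": force on the tool from outside, world axes, zero at the start; "ft_torque": the same for the moment, N m; "grip_width": finger opening in m; "grasp_force": force on a finger pad.
Only numpy, scipy, OpenCV 4.12 (cv2) and the standard library are available. Lean on these libraries where they do the work, as an engineer would, in place of code of your own. Each camera call takes 0.05 s, during which the arm holds its last target. There are 200 camera calls.

## Working session

There is one attempt and no reset: what is moved stays moved. The work goes in short steps, Python scripts to look and compute and a tool call to move; the robot and the scene stay as the last step left them, time stands still between calls to the robot, and variables do not carry over. Pictures are saved under pics/ and viewed, at most 10 in all, crops included, and the job is handed in when it is done.

Besides the shell and the picture viewer there is one more tool, called after ">>>" as name(argument=value, ...) on one line, values as JSON. drive_tool: Moves the arm, as the interface text tells. Its arguments: {"type":"object","properties":{"increments":{"type":"array"}},"required":["increments"]}

```bash
mkdir -p pics
python3 - <<'E'
from workcell import *
import cv2,numpy as np,pickle
o=get_obs();print(o['clock'],o['eef_pos'],o['tool_rot'],o['grip_width'])
P={}
for n in ['top','side']:
    p=camera(n);P[n]=p
    for q in ['steriliser','shell','catch','lever','lever_grip','catch_paddle','tape_roll','wooden_stamp','small_bottle']:
        for r in silhouettes(q,p)[:2]:
            ys,xs=np.nonzero(r['region']);print(n,q,round(r['conf'],2),r['bbox'],round(xs.mean(),1),round(ys.mean(),1))
    cv2.imwrite(f'pics/{n}0.png',p['image'][:,:,::-1])
    print(p['K'],p['view'])
pickle.dump(P,open('p0.pkl','wb'))
E
```

```text
0.0 [ 0.17675849 -0.4670501   0.23042092] [ 9.83681356e-01  1.79916488e-01 -1.78308701e-04 -1.00718770e-03] 0.08549645626520164
top steriliser 0.67 [248.1, 177.5, 368.7, 233.8] 307.6 207.5
top shell 0.9 [247.2, 174.1, 322.8, 210.5] 286.5 193.6
top catch 0.67 [338.5, 178.8, 360.7, 207.8] 349.1 187.1
top catch 0.23 [392.5, 181.7, 415.0, 202.6] 402.4 192.9
top lever 0.69 [344.4, 180.1, 359.6, 208.3] 349.1 187.4
top lever_grip 0.61 [341.0, 178.7, 360.3, 206.3] 349.8 186.3
top catch_paddle 0.67 [344.2, 195.7, 368.0, 226.8] 359.7 207.1
top tape_roll 0.63 [281.3, 245.9, 305.1, 270.4] 293.2 257.5
top wooden_stamp 0.51 [222.0, 210.8, 241.1, 222.0] 231.1 216.6
top wooden_stamp 0.25 [340.9, 179.7, 361.1, 206.9] 349.7 185.1
top small_bottle 0.72 [391.2, 183.0, 412.1, 203.4] 402.3 193.1
[[509.48365206   0.         322.48545185]
 [  0.         509.48365206 215.93509178]
 [  0.           0.           1.        ]] [[-1.64319189e-02 -9.99864287e-01 -1.18343671e-03  3.67936493e-02]
 [-9.84218607e-01  1.63833416e-02 -1.76196819e-01  5.46822820e-01]
 [ 1.76192295e-01 -1.73049141e-03 -9.84354245e-01  1.4
[... 198 characters left out ...]
7
side catch 0.54 [320.8, 180.5, 342.7, 193.8] 338.0 184.5
side lever 0.48 [301.0, 164.7, 318.6, 198.5] 307.9 175.5
side tape_roll 0.66 [338.4, 239.7, 361.5, 261.3] 349.3 249.1
side wooden_stamp 0.87 [274.3, 260.4, 297.7, 288.3] 287.0 277.7
side wooden_stamp 0.57 [339.8, 240.5, 360.9, 259.8] 350.0 249.3
side small_bottle 0.78 [316.4, 163.0, 334.6, 185.5] 326.1 174.7
[[506.81394969   0.         323.51129941]
 [  0.         506.81394969 197.08701701]
 [  0.           0.           1.        ]] [[-0.9479566  -0.31839569  0.00157023  0.52105943]
 [-0.17944827  0.53018294 -0.82867627  0.17789769]
 [ 0.26301444 -0.78583092 -0.55972597  1.46189472]
 [ 0.          0.          0.          1.        ]]
```

Run:
```python
import cv2,numpy as np,pickle
P=pickle.load(open('p0.pkl','rb'))
a=P['top']['image'][160:280,215:425,::-1];b=P['side']['image'][155:295,245:385,::-1]
cv2.imwrite('pics/topc.png',cv2.resize(a,None,fx=3.8,fy=3.8,interpolation=2))
cv2.imwrite('pics/sidec.png',cv2.resize(b,None,fx=4.25,fy=4.25,interpolation=2))
```

```text
(no output)
```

View pics/topc.png

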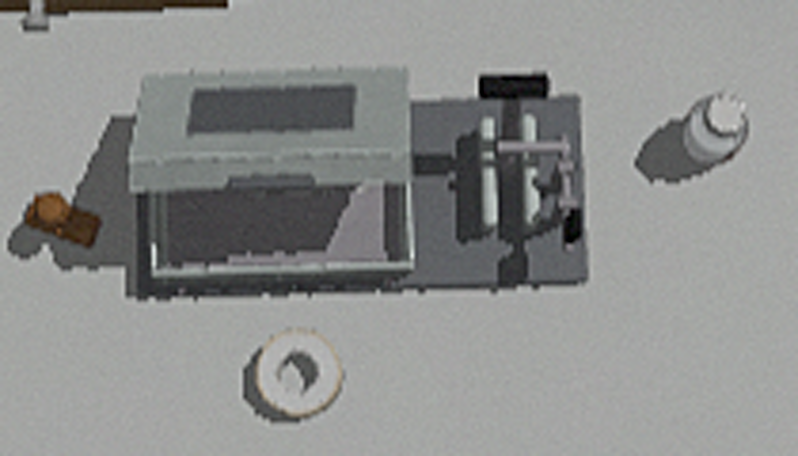

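View pics/sidec.png

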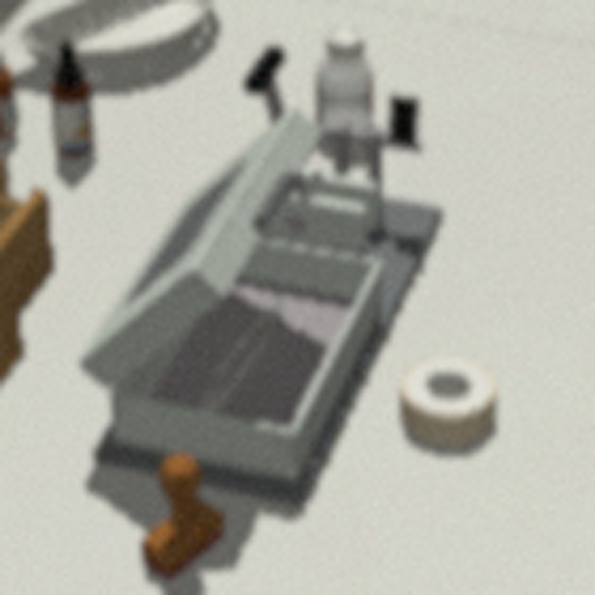

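The top picture shows the machine nearly square to the robot: plate corners at crop (127,297), (587,282), (580,97), the T-grip at (514,86), and the paddle at (571,225). The shell is half open with its front wall between rows 155 and 187. The side picture agrees, with the grip at (266,68), the paddle at (404,122) and the front-left plate corner at (297,512). The catch is at about 0, and the tape sits in front of the chamber.

```bash
cat > h.py <<'E'
import numpy as np,pickle
from scipy.optimize import least_squares
def proj(p,X):
    c=p['view'][:3,:3]@X+p['view'][:3,3];u=p['K']@c;return u[:2]/u[2]
def m2w(q,m):
    c,s=np.cos(q[2]),np.sin(q[2]);m=np.array(m)/1000
    return np.array([q[0]+c*m[0]-s*m[1],q[1]+s*m[0]+c*m[1],m[2]])
def shell(t,r,h,y):return [68-r*np.cos(t)+h*np.sin(t),y,52+r*np.sin(t)+h*np.cos(t)]
def ctr(name,z,P):  # two-view triangulation
    pass
E
python3 - <<'E'
from h import *
P=pickle.load(open('p0.pkl','rb'))
T=lambda u,v:(215+u/3.8,160+v/3.8)
S=lambda u,v:(245+u/4.25,155+v/4.25)
M=[('top',(-75,175,4),T(127,297)),('top',(-75,-175,4),T(587,282)),('top',(75,-175,12),T(580,97)),('top',(50,-115,148),T(514,86)),
('top',(-65,-40,52),T(412,270)),('top',(-65,160,52),T(150,276)),
('side',(-75,175,4),S(297,512)),('side',(-75,-175,12),S(440,208)),('side',(50,-115,146),S(266,68)),('side',(-45,-155,97),S(404,122)),
('side',(-65,160,52),S(295,430)),('side',(-65,-40,52),S(380,258))]
L=[('top',133,28,160,T(133,158)),('top',133,28,-40,T(410,152)),('top',133,0,160,T(131,190)),('top',133,0,-40,T(410,182)),('side',133,0,160,S(215,296)),('side',133,28,160,S(195,266)),('side',133,28,-40,S(293,110))]
def f(q):
    return np.concatenate([proj(P[n],m2w(q,m))-np.array(u) for n,m,u in M]+[proj(P[n],m2w(q,shell(q[3],r,h,y)))-np.array(u) for n,r,h,y,u in L])
r=least_squares(f,[.55,0,0,.8],loss='soft_l1')
print(r.x);print(f(r.x).reshape(-1,2).round(1).tolist())
q=r.x;np.save('q.npy',q)
for n,m in dict(hinge=(68,60,52),press=shell(q[3],105,28,60),press0=(-37,60,80),pad=(-45,-152,103),shaft=(-45,-155,75),grip=(50,-115,146),gripend=(-38,-115,135)).items(): print(n,m2w(q,m).round(4),np.round(m))
# bystanders
for nm,z,tp,sp in [('tape',12,(293.2,257.5),(349.3,249.1)),('stamp',35,(231.1,216.6),(287,277.7)),('bottle',44,(402.3,193.1),(326.1,174.7))]:
    g=least_squares(lambda X:np.r_[proj(P['top'],X)-tp,proj(P['side'],X)-sp],[.5,0,.03]);print(nm,g.x.round(3),g.fun.round(1))
E
```

```text
[0.56910092 0.06566981 0.00894232 0.84545993]
[[2.7, -0.2], [-0.2, 0.8], [-0.2, -0.4], [-0.2, 0.2], [0.2, -0.6], [-0.5, -0.5], [0.6, -1.2], [1.1, -0.6], [-0.4, 0.4], [-0.4, -0.5], [-0.8, 0.8], [0.6, 0.3], [-1.9, -0.2], [0.2, -0.5], [-0.4, 0.4], [0.4, 0.6], [1.7, 0.2], [-1.2, 0.2], [0.3, -1.3]]
hinge [0.6366 0.1263 0.052 ] [68 60 52]
press [0.5879 0.1258 0.1491] [ 19.  60. 149.]
press0 [0.5316 0.1253 0.08  ] [-37  60  80]
pad [ 0.5255 -0.0867  0.103 ] [ -45 -152  103]
shaft [ 0.5255 -0.0897  0.075 ] [ -45 -155   75]
grip [ 0.6201 -0.0489  0.146 ] [  50 -115  146]
gripend [ 0.5321 -0.0497  0.135 ] [ -38 -115  135]
tape [0.432 0.115 0.012] [ 0.  0. -0. -0.]
stamp [0.554 0.297 0.023] [ 0.   0.2 -0.1 -0. ]
bottle [ 0.611 -0.207  0.044] [ 0.1  0.3 -0.4 -0.1]
```

>>> drive_tool(increments=[[[20,27,3],[0,0,-6.9],0],[[20,27,3],[0,0,-6.9],0],[[20,27,3],[0,0,-6.9],0],[[20,27,0],[0,0,0],0],[[20,27,0],[0,0,0],0],[[20,27,0],[0,0,0],0],[[20,27,0],[0,0,0],0],[[20,27,0],[0,0,0],0]])

```text
clock: 1.67
eef_pos: [0.3373, -0.2508, 0.2405]
tool_rot: [1.0, 0.001, 0.0, 0.0]
ft_force: [-0.1, -0.8, -0.4]
grip_width: 0.0001
grasp_force: 0.0
```

>>> drive_tool(increments=[[[20,27,0],[0,0,0],0],[[20,27,0],[0,0,0],0],[[20,27,0],[0,0,0],0],[[20,27,0],[0,0,0],0],[[20,27,0],[0,0,0],0],[[20,27,0],[0,0,0],0],[[20,27,0],[0,0,0],0],[[20,27,0],[0,0,0],0]])

```text
clock: 2.33
eef_pos: [0.4974, -0.0346, 0.2403]
tool_rot: [1.0, 0.002, 0.0, 0.0]
ft_force: [0.5, -1.2, 0.5]
grip_width: -0.0002
grasp_force: 0.0
```

>>> drive_tool(increments=[[[18,27,0],[0,0,0],0],[[18,27,0],[0,0,0],0],[[18,27,0],[0,0,0],0],[[18,27,0],[0,0,0],0],[[18,27,0],[0,0,0],0],[[16,25,0],[0,0,0],0],[[0,0,-30],[0,0,0],0],[[0,0,-35],[0,0,0],0]])

```text
clock: 3.0
eef_pos: [0.6092, 0.0701, 0.1774]
tool_rot: [0.999, 0.047, 0.003, -0.022]
ft_force: [-0.1, -0.0, 0.1]
grip_width: -0.0001
grasp_force: 0.0
```

Run:
```python
from workcell import *
from scipy.spatial.transform import Rotation as R
o=get_obs();print(o['joint_pos'].round(3) if hasattr(o['joint_pos'],'round') else o['joint_pos'],o['joint_vel'],o['eef_pos']);print(R.from_quat(o['tool_rot']).as_matrix().round(3))
```

```text
[0.093 0.485 0.219 1.297 0.044 3.141] [-1.31231667e-02  2.03488397e-01 -8.98524922e-01 -1.01639038e+00
 -3.21922972e-03 -2.72662780e-04] [0.60924956 0.07008178 0.17738147]
[[ 0.996  0.094  0.004]
 [ 0.093 -0.995  0.045]
 [ 0.008 -0.044 -0.999]]
```

>>> drive_tool(increments=[[[0,0,20],[-2.6,0,0],0],[[0,0,0],[0,0,7.1],0],[[0,0,0],[0,0,7.1],0],[[0,0,0],[0,0,7.1],0],[[0,9,0],[0,0,7.1],0],[[0,9,0],[0,0,7.1],0],[[0,9,0],[0,0,7.1],0],[[0,9,0],[0,0,7.1],0]])

```text
clock: 3.67
eef_pos: [0.6061, 0.0991, 0.1951]
tool_rot: [0.883, 0.469, -0.003, -0.001]
ft_force: [0.4, -0.9, 0.8]
grip_width: -0.0003
grasp_force: 0.0
```

>>> drive_tool(increments=[[[0,9,0],[0,0,7.1],0],[[0,9,0],[0,0,7.1],0],[[0,0,0],[0,0,7.1],0],[[0,0,0],[0,0,7.1],0],[[0,0,0],[0,0,7],0],[[0,0,0],[0,0,0],0]])

```text
clock: 4.17
eef_pos: [0.6061, 0.1169, 0.1951]
tool_rot: [0.7, 0.714, -0.003, 0.0]
ft_force: [-0.6, 0.2, -0.2]
grip_width: 0.0
grasp_force: 0.0
```

Run:
```python
from workcell import *
from scipy.spatial.transform import Rotation as R
o=get_obs();print(o['joint_pos'],o['eef_pos']);print(R.from_quat(o['tool_rot']).as_matrix().round(3))
```

```text
[ 0.19245242  0.49644678  0.28463915  1.36394896 -0.00378705  1.74438163] [0.60611057 0.11693825 0.19509442]
[[-0.019  1.    -0.004]
 [ 1.     0.019 -0.005]
 [-0.005 -0.004 -1.   ]]
```

>>> drive_tool(increments=[[[-1,8,-10],[0,0,0],0],[[-1,0,-18],[0,0,0],0],[[-2,0,-8],[0,0,0],0],[[-3,0,-6],[0,0,0],0],[[-3,0,-5],[0,0,0],0],[[-4,0,-5],[0,0,0],0]])

```text
clock: 4.67
eef_pos: [0.5926, 0.1249, 0.1435]
tool_rot: [0.701, 0.713, -0.002, 0.001]
ft_force: [1.1, 0.5, 3.0]
grip_width: 0.0001
grasp_force: 1.1
```

>>> drive_tool(increments=[[[-4,0,-3],[0,0,0],0],[[-6,0,-5],[0,0,0],0],[[-6,0,-5],[0,0,0],0],[[-6,0,-6],[0,0,0],0],[[-5,0,-6],[0,0,0],0],[[-5,0,-7],[0,0,0],0],[[-4,0,-7],[0,0,0],0],[[-3,0,-6],[0,0,0],0]])

```text
clock: 5.33
eef_pos: [0.5522, 0.1247, 0.0975]
tool_rot: [0.701, 0.713, -0.003, -0.0]
ft_force: [0.1, 0.1, 1.0]
grip_width: -0.0001
grasp_force: 0.7
```

>>> drive_tool(increments=[[[-3,0,-6],[0,0,0],0],[[-2,0,-6],[0,0,0],0],[[0,0,-4],[0,0,0],0],[[0,0,-3],[0,0,0],0],[[0,0,-1],[0,0,0],0]])

```text
clock: 5.75
eef_pos: [0.5475, 0.1248, 0.08]
tool_rot: [0.701, 0.713, -0.003, -0.0]
ft_force: [-9.7, -1.5, 19.9]
grip_width: 0.0005
grasp_force: 10.3
```

>>> drive_tool(increments=[[[0,0,-1],[0,0,0],0],[[0,0,0],[0,0,0],0],[[0,0,0],[0,0,0],0]])

```text
clock: 6.0
eef_pos: [0.5475, 0.1248, 0.0799]
tool_rot: [0.701, 0.713, -0.003, 0.0]
ft_force: [-9.4, -1.6, 19.5]
grip_width: 0.0001
grasp_force: 9.5
```

>>> drive_tool(increments=[[[0,0,20],[0,0,0],0],[[0,0,40],[0,0,0],0],[[0,0,40],[0,0,0],0],[[-5,-35,10],[0,0,0],0],[[-5,-40,0],[0,0,0],0],[[-5,-40,0],[0,0,0],0],[[-5,-40,0],[0,0,0],0],[[-5,-25,0],[0,0,0],0]])

```text
clock: 6.67
eef_pos: [0.5232, -0.0584, 0.1873]
tool_rot: [0.702, 0.712, -0.003, 0.001]
ft_force: [0.6, -0.0, 0.1]
grip_width: 0.0003
grasp_force: 0.0
```

Run:
```python
from workcell import *
import cv2,numpy as np
o=get_obs();print(o['eef_pos'],o['ft_force'],o['clock'])
a=camera('top')['image'][160:280,215:425,::-1];b=camera('side')['image'][155:295,245:385,::-1]
a=cv2.resize(a,(480,274),interpolation=2);b=cv2.resize(b,(560,560),interpolation=2)
c=np.zeros((600,800,3),np.uint8);c[:560,:560]=b
cv2.imwrite('pics/s1.png',b)
```

```text
[ 0.52316738 -0.0584085   0.18733751] [ 0.55217417 -0.01560926  0.06630334] 6.6667
```

View pics/s1.png

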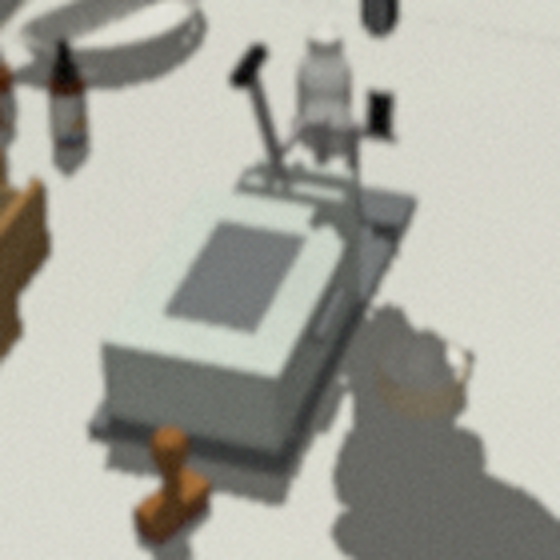

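The side view shows the shell flat and closed, with no gap along its edge at (110,345)-(275,455). The tape, stamp and bottle are untouched, and the paddle is upright at (380,115). Next is the catch.

>>> drive_tool(increments=[[[-2,0,-35],[0,0,0],0],[[0,0,-35],[0,0,0],0],[[0,0,-15],[0,0,0],0],[[0,-8,0],[0,0,0],0],[[0,-5,0],[0,0,0],0],[[0,-4,0],[0,0,0],0],[[0,-4,0],[0,0,0],0]])

```text
clock: 7.35
eef_pos: [0.5229, -0.0768, 0.1041]
tool_rot: [0.701, 0.713, -0.002, 0.002]
ft_force: [-0.2, -0.7, 0.5]
grip_width: -0.0
grasp_force: 0.0
```

>>> drive_tool(increments=[[[0,-5,-1],[0,0,0],0],[[0,-5,-1],[0,0,0],0],[[0,-6,-2],[0,0,0],0],[[0,-6,-2],[0,0,0],0]])

```text
clock: 7.68
eef_pos: [0.5218, -0.0986, 0.0968]
tool_rot: [0.701, 0.713, -0.002, 0.001]
ft_force: [0.1, 1.6, 0.5]
grip_width: 0.0003
grasp_force: 0.7
```

>>> drive_tool(increments=[[[0,-5,-4],[0,0,0],0],[[0,-4,-4],[0,0,0],0],[[0,-4,-4],[0,0,0],0],[[0,-4,-4],[0,0,0],0],[[0,-2,-2],[0,0,0],0]])

```text
clock: 8.1
eef_pos: [0.5205, -0.1178, 0.0773]
tool_rot: [0.701, 0.713, -0.004, -0.0]
ft_force: [-0.2, 0.5, 1.8]
grip_width: -0.0001
grasp_force: 0.9
```

>>> drive_tool(increments=[[[0,-3,-1],[0,0,0],0],[[0,0,-1],[0,0,0],0],[[0,0,-1],[0,0,0],0],[[0,0,0],[0,0,0],0]])

```text
clock: 8.43
eef_pos: [0.5209, -0.1209, 0.0758]
tool_rot: [0.701, 0.713, -0.004, 0.001]
ft_force: [-2.7, -1.0, 5.0]
grip_width: 0.0
grasp_force: 2.4
```

>>> drive_tool(increments=[[[0,0,-1],[0,0,0],0],[[0,0,-1],[0,0,0],0],[[0,0,0],[0,0,0],0]])

```text
clock: 8.68
eef_pos: [0.521, -0.121, 0.0752]
tool_rot: [0.701, 0.713, -0.004, 0.001]
ft_force: [-4.2, -0.7, 12.9]
grip_width: 0.0001
grasp_force: 6.3
```

>>> drive_tool(increments=[[[0,0,20],[0,0,0],0],[[0,0,40],[0,0,0],0],[[0,0,40],[0,0,0],0],[[0,0,30],[0,0,0],0],[[33,18,0],[0,0,0],0],[[34,18,0],[0,0,0],0],[[34,18,0],[0,0,0],0],[[34,18,0],[0,0,0],0]])

```text
clock: 9.35
eef_pos: [0.6575, -0.0475, 0.2039]
tool_rot: [0.701, 0.713, -0.003, 0.001]
ft_force: [0.5, 0.5, -0.0]
grip_width: -0.0001
grasp_force: 0.0
```

Run:
```python
from workcell import *
import cv2,numpy as np
o=get_obs();print(o['eef_pos'],o['ft_force'],o['clock'])
a=camera('top')['image'][165:245,300:420,::-1];b=camera('side')['image'][145:235,275:365,::-1]
a=cv2.resize(a,(450,300),interpolation=2);b=cv2.resize(b,(350,350),interpolation=2)
c=np.zeros((350,800,3),np.uint8);c[:300,:450]=a;c[:,450:]=b
cv2.imwrite('pics/s2.png',c)
```

```text
[ 0.6574996  -0.04753011  0.20389594] [ 0.49559704  0.47144644 -0.00599501] 9.35
```

View pics/s2.png

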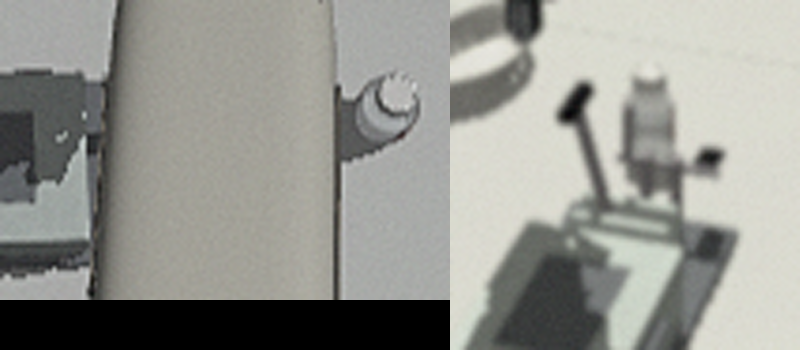

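The side view shows the paddle lying flat outwards at (710,158), and the lever at rest at (575,100) with nothing in its way. I'll go behind the grip and pull.

>>> drive_tool(increments=[[[0,-2,-35],[0,0,0],0],[[0,0,-34],[0,0,0],0],[[-6,0,0],[0,0,0],0],[[-6,0,0],[0,0,0],0],[[-6,0,2],[0,0,0],0],[[-6,0,0],[0,0,0],0]])

```text
clock: 9.95
eef_pos: [0.6339, -0.0505, 0.1398]
tool_rot: [0.701, 0.713, -0.001, 0.003]
ft_force: [5.0, 0.0, -0.9]
grip_width: 0.0003
grasp_force: 1.9
```

>>> drive_tool(increments=[[[-7,0,-1],[0,0,0],0],[[-7,0,-1],[0,0,0],0],[[-7,0,-1],[0,0,0],0],[[-7,0,-1],[0,0,0],0],[[-7,0,-1],[0,0,0],0],[[-7,0,-2],[0,0,0],0],[[-7,0,-3],[0,0,0],0],[[-7,0,-3],[0,0,0],0]])

```text
clock: 10.62
eef_pos: [0.5813, -0.0508, 0.1297]
tool_rot: [0.701, 0.713, 0.002, 0.006]
ft_force: [7.4, -0.2, 5.1]
grip_width: 0.0
grasp_force: 3.6
```

>>> drive_tool(increments=[[[-6,0,-1],[0,0,0],0],[[-6,0,-2],[0,0,0],0],[[-5,0,-2],[0,0,0],0],[[-4,0,-1],[0,0,0],0],[[-3,0,0],[0,0,0],0],[[0,0,0],[0,0,0],0]])

```text
clock: 11.12
eef_pos: [0.559, -0.0511, 0.1222]
tool_rot: [0.701, 0.713, 0.003, 0.007]
ft_force: [13.6, -1.1, -4.8]
grip_width: 0.0002
grasp_force: 6.5
```

>>> drive_tool(increments=[[[-2,0,0],[0,0,0],0],[[-2,0,0],[0,0,0],0],[[0,0,0],[0,0,0],0],[[0,0,0],[0,0,0],0]])

```text
clock: 11.45
eef_pos: [0.5586, -0.0511, 0.1223]
tool_rot: [0.701, 0.713, 0.005, 0.009]
ft_force: [21.6, -1.1, -11.6]
grip_width: -0.0003
grasp_force: 10.5
```

Run:
```python
from workcell import *
import cv2,numpy as np
from h import *
o=get_obs();print(o['eef_pos'],o['ft_force'],o['clock'])
p=camera('side');q=np.load('q.npy')
for nm in ['lever_grip']: 
  for a in (0.6,.7,.75): print(a,proj(p,m2w(q,(20-120*np.sin(a-.25),-115,30+120*np.cos(a-.25)))))
  for r in silhouettes(nm,p)[:2]: print(r['conf'],r['bbox'])
b=p['image'][145:285,245:385,::-1]
cv2.imwrite('pics/s3.png',cv2.resize(b,(560,560),interpolation=2))
```

```text
[ 0.55862041 -0.05107655  0.12233031] [ 21.60172088  -1.14362053 -11.62001257] 11.45
0.6 [328.8981182  175.99582961]
0.7 [332.29797528 177.87142286]
0.75 [333.93804868 178.91148933]
0.44 [318.2, 175.6, 338.7, 198.9]
```

View pics/s3.png

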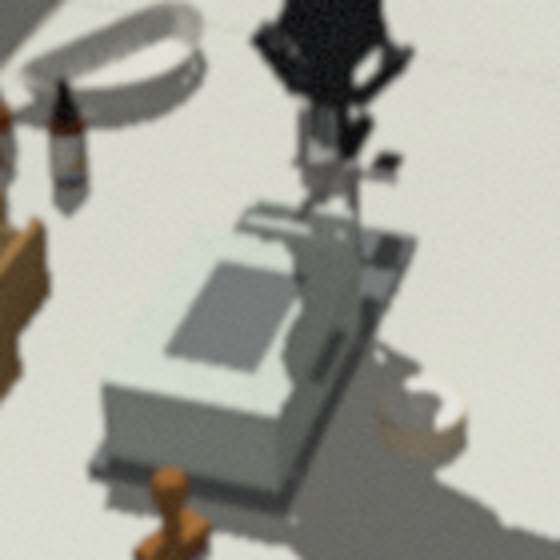

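The grip shows at crop (355,133), which is (334,178) in the full image and matches the predicted position for 0.75 rad. The last 4 mm of commanded pull raised the force to 22 N with only 0.4 mm of movement, so the lever is against its stop. The shell is shut and the paddle is flat at (385,165), so I'm handing the job in.

```bash
python3 -c "
from workcell import *
print(get_obs()['ft_force']);print(job_done())"
```

```text
[ 21.40485298  -1.31095564 -10.65315779]
the job is handed in; nothing more can be done
None
```

I handed the job in at about 11.5 s with the shell shut, the catch flipped fully outwards and the lever held against its front stop at about 22 N; I saw no bystander moved in the pictures, and no verdict was returned.

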